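# Find the full print box by touch and slide it against the straightedge

## Robot

A 6-joint arm with a two-finger parallel gripper is mounted at the origin on the work surface. World frame = base frame: x ahead of the robot, y to its left, z up, the work surface at z = 0. Lengths are in mm, angles in rad, forces in N, time in s.
With the tool pointing down it reaches from about 375 to 900 mm from the base axis. Payload 3.1 kg.
Tool frame: the origin (TCP) lies at the very end of the fingers, on their centre line; the grasp point (between the pads) lies 19 mm behind it; z points along the fingers, y is the line along which they close (so a half turn about z gives the same grasp; the last joint's range is limited). The gripper opens to 87 mm and grips with 3 to 60 N. Pads are 19 mm wide; open, the fingers measure 117 mm over their backs; the gripper's body (75 mm by 190 mm) begins 51 mm behind the grasp point.
Start: joints at [-1.363, 0.527, 1.433, -0, 1.181, -0.178], TCP at [235.787, -578.793, 222.548] pointing down, gripper open.
Joint ranges: [-3.08, 3.08], [-0.75, 2.2], [0.22, 2.44], [-1.43, 4.57], [0, 2.65], [-2.85, 2.85]. Speed limits (rad/s): [2.79, 2.79, 3.14, 3.14, 3.14, 3.14].

## Interface

Orientations are given as a unit quaternion [w, x, y, z].
In Python, from plant import ctrl, solver, snapshot, order gives the robot as it stands. Calls block until the motion is done:
- ctrl.movep(position, orientation): joint-space move of the TCP to a pose.
- ctrl.line_to(position, attitude=None, rate=150): straight line of the TCP; attitude=None keeps the orientation; rate is the mean speed in mm/s.
- ctrl.move_joints(angles): joint-space move.
- ctrl.open_gripper() and ctrl.clamp(squeeze=None): open the fingers fully, or close them until they stop; squeeze is the grip in N (None keeps the last).
- ctrl.dwell(seconds).
- solver.solve_ik(position, orientation): joint angles nearest the present ones, or None.
- snapshot(name): name is "scene" or "side" or "wrist"; returns a dict with "color" (400x640x3 uint8, red, green, blue), "depth" (400x640 float32, mm along the optical axis (not along the pixel's ray), 0 where there is no reading), "mtx" (3x3 intrinsics, pixels), "cam_to_world" (4x4, takes a point from camera to world coordinates). Camera axes: x right, y down, z forward; pixel columns grow to the right and rows downward; lengths in mm; the calibration is good to about 2 mm. The wrist camera is an equidistant fisheye: a pixel r from the principal point sees the ray r / f radians off the axis. A picture is of the moment at which its call begins.
A pose or a line that the arm cannot do raises ctrl.MotionError and nothing moves.
- order.job_done(): hands the job in; it is judged then, once.
Readings, each from a call of its own:
- ctrl.read_time_s(): time.
- ctrl.read_joint_positions(): joint angles.
- ctrl.read_joint_velocities(): joint speeds.
- ctrl.read_effort(): joint torques, N m.
- ctrl.read_position(): TCP position.
- ctrl.read_tcp_rot(): TCP orientation.
- ctrl.read_wrist_force(): force on the tool from outside, world axes, zero at the start.
- ctrl.read_torque(): the same for the moment, N m.
- ctrl.read_gripper_width(): finger opening in mm.
- ctrl.read_gripper_force(): force on a finger pad.
Only numpy, scipy, OpenCV 4.12 (cv2) and the standard library are available. Lean on these libraries where they do the work, as an engineer would, in place of code of your own. Each camera call takes 0.05 s, during which the arm holds its last target. There are 200 camera calls.

## Task

Three identical closed print boxes stand on the cutting mat; one is full of prints and heavy, the other two are nearly empty, and it cannot be seen which. Find the full one by nudging, then slide it over the mat, without ramming or tipping it, until its long side lies flat against the front of the aluminium straightedge, and let go. Leave each empty box within about 5 cm of where it stood, and do not disturb the two glue sticks or the craft knife.

Things in the scene. Friction and masses are not known exactly. Their poses are not given: they have to be found in the camera images.
- box_a: Closed print box, left of three identical ones (seen from the robot): kraft lower half, blue lid, white label. 100 (x) by 120 (y) by 45 mm high, too wide to grasp. Origin: centre of its underside; z up; +x roughly towards the straightedge. Nearly empty (about 0.2 kg in all) or full (0.65 to 0.9 kg): any of the three may be the full one. Its filling can rattle 1 to 2 mm.
- box_b: Closed print box, middle of three identical ones (seen from the robot): kraft lower half, blue lid, white label. 100 (x) by 120 (y) by 45 mm high, too wide to grasp. Origin: centre of its underside; z up; +x roughly towards the straightedge. Nearly empty (about 0.2 kg in all) or full (0.65 to 0.9 kg): any of the three may be the full one. Its filling can rattle 1 to 2 mm.
- box_c: Closed print box, right of three identical ones (seen from the robot): kraft lower half, blue lid, white label. 100 (x) by 120 (y) by 45 mm high, too wide to grasp. Origin: centre of its underside; z up; +x roughly towards the straightedge. Nearly empty (about 0.2 kg in all) or full (0.65 to 0.9 kg): any of the three may be the full one. Its filling can rattle 1 to 2 mm.
- rail: Aluminium straightedge with a yellow stripe, fixed on the mat beyond the boxes: 40 mm (its x) by 700 mm (its y) by 30 mm high; two low bolts near its ends rise 5 mm more. Origin on its front face (towards the robot), at the mid-length, at its underside; y along its length, +x away from the robot.
- rail_face (a point): Middle of the straightedge's front face, 15 mm above the mat; x is normal to the face and points away from the robot, y runs along the face. A box flat against it has its origin 50 mm in front (x = -0.050 here).
- mat: Green self-healing cutting mat with a grid, fixed on the table: 500 mm (x) by 980 mm (y), 3 mm thick, so its upper face is at height 3 mm. Origin at the centre of its underside.
- glue_left: Bystander: capped glue stick standing upright on the mat at the left of the boxes; 34 mm diameter, 100 mm tall, 45 g. Origin at the centre of its foot, z along it.
- glue_right: Bystander: the same glue stick at the right of the boxes.
- knife: Bystander: red craft knife lying on the mat just behind the straightedge; 14 mm wide, 140 mm long (its y), 10 mm thick. Origin at its underside near the middle.
Things that resemble listed ones, but are neither listed nor needed, are in the scene too. What is shaped like the box_c but orange is not meant. Leave any purple look-alike of the box_a alone.

How it is judged (in metres and radians):
At the end, for the whole second after the job is handed in: The full box (over 4 N on the mat) is flat on the mat, at rest, its long side on the straightedge's front: gap at its middle under 3.5 mm, square within 0.05 rad, centre within 320 mm of the straightedge's middle. The other two boxes are at rest within 60 mm of their starts (((x of box_a in the frame of rail_face between -0.0535 and -0.045 m and y of box_a in the frame of rail_face between -0.32 and 0.32 m and angle between the x axis of box_a and the x axis of rail_face, either way round below 0.05 rad and angle between box_a's own z axis and vertical below 0.05 rad and linear speed of each of box_a, box_b, box_c below 0.01 m/s and contact force between box_a and mat above 4 N and distance of each of box_b, box_c from where it was at the start of the episode below 0.06 m) or (x of box_b in the frame of rail_face between -0.0535 and -0.045 m and y of box_b in the frame of rail_face between -0.32 and 0.32 m and angle between the x axis of box_b and the x axis of rail_face, either way round below 0.05 rad and angle between box_b's own z axis and vertical below 0.05 rad and linear speed of each of box_b, box_a, box_c below 0.01 m/s and contact force between box_b and mat above 4 N and distance of each of box_a, box_c from where it was at the start of the episode below 0.06 m) or (x of box_c in the frame of rail_face between -0.0535 and -0.045 m and y of box_c in the frame of rail_face between -0.32 and 0.32 m and angle between the x axis of box_c and the x axis of rail_face, either way round below 0.05 rad and angle between box_c's own z axis and vertical below 0.05 rad and linear speed of each of box_c, box_a, box_b below 0.01 m/s and contact force between box_c and mat above 4 N and distance of each of box_a, box_b from where it was at the start of the episode below 0.06 m))); the robot touches nothing.
It fails at once if a box is rammed against the straightedge (over 40 N) (contact force between any of box_a, box_b, box_c and rail above 40 N).
It fails at once if a box is tipped by more than 0.25 rad (angle between any of box_a, box_b, box_c's own z axis and vertical above 0.25 rad).
It fails at once if a glue stick or the craft knife is moved by more than 30 mm (distance of any of glue_left, glue_right, knife from where it was at the start of the episode above 0.03 m).
It fails at once if a glue stick is tipped over (angle between any of glue_left, glue_right's own z axis and vertical above 0.5 rad).
It also fails if it takes over 61 s, if anything falls off the work surface, if the arm or the gripper's body presses on something with over 40 N, if the wrist force passes 120 N, or if a joint passes its speed limit or range.

## Working session

There is one attempt and no reset: what is moved stays moved. The work goes in short steps, each a Python script; the robot and the scene stay as the last script left them, time stands still between calls to the robot, and variables do not carry over. Pictures are saved under pics/ and viewed, at most 10 in all, crops included, and the job is handed in when it is done.

```bash
ls; mkdir -p pics; python3 - <<'E'
from plant import ctrl,snapshot
import cv2,numpy as np
for n in("scene","side"):
    s=snapshot(n); cv2.imwrite(f"pics/{n}0.png",s["color"][:,:,::-1]); np.savez(f"{n}0.npz",**s)
    print(n,s["mtx"].tolist(),s["cam_to_world"].round(3).tolist(),(s["depth"]>0).mean())
print(ctrl.read_time_s(),ctrl.read_tcp_rot(),ctrl.read_wrist_force())
E
```

```text
pics
scene [[466.53053775984074, 0.0, 321.2776646090365], [0.0, 466.53053775984074, 202.25223758222586], [0.0, 0.0, 1.0]] [[-0.185, 0.548, -0.816, 1558.874], [0.982, 0.084, -0.167, 195.642], [-0.023, -0.832, -0.554, 772.103], [0.0, 0.0, 0.0, 1.0]] 0.99581640625
side [[415.6340280887885, 0.0, 322.5279934047092], [0.0, 415.6340280887885, 201.16067296073547], [0.0, 0.0, 1.0]] [[-0.966, -0.144, 0.215, 275.352], [-0.259, 0.547, -0.796, 743.448], [-0.003, -0.825, -0.566, 604.03], [0.0, 0.0, 0.0, 1.0]] 0.995953125
0.1 [-9.90219122e-04  9.81351619e-01  1.92218676e-01 -1.86226713e-05] [0.46412075 0.31830651 0.95349927]
```

View pics/scene0.png

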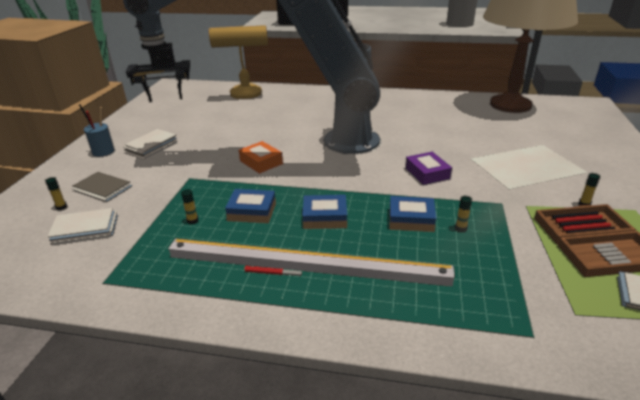

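View pics/side0.png

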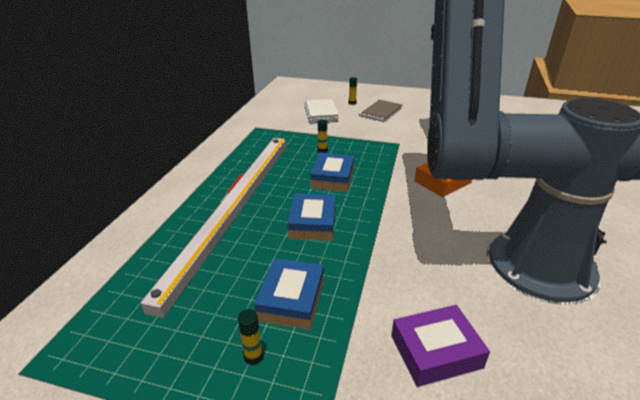

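The scene view shows box c at about (250,205), b at (325,210) and a at (412,212). The glue sticks are at (189,206) and (464,213), and the straightedge runs from (178,245) to (445,272) with the red knife behind it at (270,270). The side view shows the same things. Next I measure them.

```bash
cat > vis.py <<'E'
import cv2,numpy as np
def world(s):
    h,w=s["depth"].shape; u,v=np.meshgrid(np.arange(w),np.arange(h)); K=s["mtx"]; d=s["depth"]
    p=np.stack([(u-K[0,2])/K[0,0]*d,(v-K[1,2])/K[1,1]*d,d],-1)
    T=s["cam_to_world"]; P=p@T[:3,:3].T+T[:3,3]; P[d==0]=np.nan; return P
def plane(s,uv,z):
    K=s["mtx"];T=s["cam_to_world"]; uv=np.asarray(uv,float)
    r=np.c_[(uv[:,0]-K[0,2])/K[0,0],(uv[:,1]-K[1,2])/K[1,1],np.ones(len(uv))]@T[:3,:3].T
    return (T[:3,3]+r*((z-T[2,3])/r[:,2])[:,None])[:,:2]
def blobs(m,amin):
    n,l,st,c=cv2.connectedComponentsWithStats(m.astype(np.uint8)); return [l==i for i in range(1,n) if st[i,4]>=amin]
def boxes(s):
    """centre, yaw, size of each blue-lidded box; white label filled, top face by depth"""
    P=world(s); hsv=cv2.cvtColor(s["color"],cv2.COLOR_RGB2HSV); out=[]
    m=(hsv[...,0]>102)&(hsv[...,0]<125)&(hsv[...,1]>120)&(hsv[...,2]>45)
    roi=(P[...,0]>350)&(P[...,0]<850)&(abs(P[...,1])<480)&(P[...,2]<60)
    for b in blobs(m&roi,80):
        c,_=cv2.findContours(b.astype(np.uint8),0,1); hull=cv2.convexHull(np.vstack(c))
        f=cv2.fillConvexPoly(np.zeros(b.shape,np.uint8),hull,1)>0
        t=f&(P[...,2]>43.5)
        uv=np.argwhere(t)[:,::-1]; q=plane(s,uv,48).astype(np.float32)
        (cx,cy),(w,h),a=cv2.minAreaRect(q)
        a=(a+45)%90-45
        out.append((round(cx,1),round(cy,1),round(np.radians(a),3),round(w),round(h),round(float(np.nanmedian(P[t][:,2])),1)))
    return sorted(out,key=lambda o:-o[1])
E
python3 - <<'E'
from vis import *
for n in("scene","side"):
    s=dict(np.load(n+"0.npz")); print(n)
    for b in boxes(s): print(" box",b)
    P=world(s); hsv=cv2.cvtColor(s["color"],cv2.COLOR_RGB2HSV); x,y,z=P[...,0],P[...,1],P[...,2]
    on=(x>350)&(x<900)&(abs(y)<500)
    top=on&(hsv[...,1]<70)&(z>29)&(z<37)&(x>600)
    b=max(blobs(top,50),key=lambda b:b.sum()); q=plane(s,np.argwhere(b)[:,::-1],33)
    print(" railtop",cv2.minAreaRect(q.astype(np.float32)),np.median(z[b]))
    yel=on&(hsv[...,0]>15)&(hsv[...,0]<32)&(hsv[...,1]>120)&(x>560)&(z>20)&(z<45)
    for b in blobs(yel,30):
        q=plane(s,np.argwhere(b)[:,::-1],33); print(" yellow",len(q),cv2.fitLine(q.astype(np.float32),cv2.DIST_HUBER,0,.01,.01).ravel(),q[:,1].min(),q[:,1].max(),np.nanmedian(z[b]))
    for b in blobs(on&(z>60)&(z<112)&(x>350),20): print(" glue",np.nanmedian(P[b],0),np.nanmax(z[b]),b.sum())
    red=on&((hsv[...,0]<6)|(hsv[...,0]>174))&(hsv[...,1]>150)
    for b in blobs(red,15): print(" red",np.nanmedian(P[b],0),b.sum())
E
```

```text
scene
 box (481.5, 229.8, np.float64(0.063), 111, 118, 47.8)
 box (507.9, -10.7, np.float64(0.205), 109, 119, 48.0)
 box (512.2, -223.6, np.float64(0.075), 110, 122, 48.0)
 railtop ((717.3867797851562, -19.35882568359375), (43.70545196533203, 697.8536376953125), 0.9218443036079407) 32.68773397782019
 yellow 52 [ 9.9961716e-01  2.7668489e-02  5.9451398e+02 -3.6806009e+02] -383.76185780212677 -355.6846101954312 28.14292230402981
 yellow 543 [ 1.0790929e-02 -9.9994177e-01  6.9603497e+02 -3.5893805e+00] -363.90665018978245 320.3938250014727 33.564097417944026
 glue [ 588.465571   -371.63901119   88.7054906 ] 106.67839678377925 201
 glue [508.60045572 360.30105622  89.30375641] 105.75746549023495 217
 red [ 751.97714364 -117.24931168   12.51162975] 177
side
 box (474.3, 235.0, np.float64(0.066), 100, 123, 46.3)
 box (501.6, -2.1, np.float64(0.191), 100, 125, 45.8)
 box (505.4, -215.6, np.float64(0.066), 99, 123, 45.5)
 railtop ((708.4378662109375, -10.53839111328125), (41.16387176513672, 692.7852783203125), 0.7753810882568359) 30.818830328043873
 yellow 687 [ 9.2816968e-03 -9.9995691e-01  6.9578394e+02  7.6431435e+01] -358.54031160695524 326.8015462377094 31.3423584386818
 yellow 40 [ 1.5515473e-01  9.8789018e-01  5.7061475e+02 -3.5500195e+02] -373.067183088138 -336.8823384002975 27.844423214380186
 glue [ 574.60004692 -364.24437366   85.13647517] 102.29669992637395 155
 glue [493.06537799 372.94517276  96.02191182] 103.74201347758833 571
 red [ 752.81289934 -121.72792151    9.92144734] 38
```

Both views agree to about 1 cm: straightedge front at x≈690 with yaw≈0.01, boxes at a(478,232), b(505,-6) and c(509,-220). The open fingers (117 mm across the backs) make a stable two-point pusher. I'll nudge c first, then b.

```bash
cat > arm.py <<'E'
from plant import ctrl,snapshot,solver,order
import numpy as np
def q(yaw): return [0,np.cos(yaw/2),np.sin(yaw/2),0]
def approach(cx,cy,yaw,back=85,z=16):
    d=np.array([np.cos(yaw),np.sin(yaw)]); p=np.array([cx,cy])-back*d
    ctrl.movep([*p,160],q(yaw)); ctrl.line_to([*p,z],rate=120); return p,d
def force(n=4): return np.mean([ctrl.read_wrist_force() for _ in range(n)],0)
def nudge(cx,cy,yaw,z=16,after=12):
    p,d=approach(cx,cy,yaw,z=z); f0=force(); fs=[]; hit=None; s=0; 
    ctrl.line_to([*(p+14*d),z],rate=60); s=14
    while s<60:
        s+=2.; ctrl.line_to([*(p+s*d),z],rate=25); f=force()-f0; fs.append(round(float(f[:2]@d),2))
        if hit is None and abs(fs[-1])>0.5: hit=s
        if hit and s>=hit+after: break
    print("nudge",cx,cy,"hit",hit,"F",fs,"t",ctrl.read_time_s())
    ctrl.line_to([*(p+(s-15)*d),z],rate=80); pos=ctrl.read_position(); ctrl.line_to([pos[0],pos[1],160],rate=200)
E
python3 - <<'E'
from arm import *
nudge(509,-220,.07)
E
```

```text
nudge 509 -220 hit 22.0 F [0.14, 0.19, -0.01, -1.85, -4.76, -4.89, -5.14, -5.36, -5.37, -5.25] t 5.8333
```

5.3 N of sliding friction is more than a 2 N box can give at any plausible coefficient, so c is the full one. I'll re-measure it, then push it to within about 20 mm of the straightedge, turning to the straightedge's yaw on the way.

```bash
python3 - <<'E'
from arm import *
from vis import boxes
def see():
    r=[boxes(snapshot(n))[-1] for n in("scene","side")]; print(r); return r
r=see(); m=np.mean([b[:3] for b in r],0); print(m)
z=16; yaw=float(m[2]); RY=.0105
p,d=approach(m[0],m[1],yaw,back=78,z=z); f0=force()
s=0
while s<30:                                  # gentle contact
    s+=2; ctrl.line_to([*(p+s*d),z],rate=30)
    if abs((force()-f0)[0])>2: break
c=p+s*d; off=np.hypot(*(c-m[:2])); print("contact",c,"dist to centre",off)
goal=690-.0105*c[1]-100-13-20; n=8; F=[]     # stop 20 mm short
for i in range(1,n+1):
    k=i/n; ctrl.line_to([c[0]+k*(goal-c[0]),c[1]+d[1]*10*k,z],q(yaw+min(1,k*1.5)*(RY-yaw)),rate=35)
    F.append((force()-f0).round(1).tolist())
print(F,ctrl.read_position(),ctrl.read_time_s()); see()
import cv2; cv2.imwrite("pics/side1.png",snapshot("side")["color"][:,:,::-1])
E
```

```text
[(524.4, -221.6, np.float64(0.074), 113, 121, 47.9), (516.2, -214.1, np.float64(0.074), 99, 123, 45.4)]
[ 5.2030e+02 -2.1785e+02  7.4000e-02]
contact [ 458.46967855 -222.43381383] dist to centre 61.99999999999996
[[-4.8, 1.3, 2.8], [-3.9, 1.8, 0.7], [-0.8, -1.1, -0.3], [-1.8, -0.1, -1.1], [-2.5, 0.3, -0.0], [-2.4, 0.7, -1.3], [-1.6, -1.0, -0.5], [-2.1, 0.1, -0.5]] [ 559.55270251 -221.76475236   15.99652239] 14.8
[(624.9, -224.9, np.float64(0.001), 110, 122, 47.9), (619.1, -215.7, np.float64(0.011), 99, 123, 45.6)]
```

View pics/side1.png

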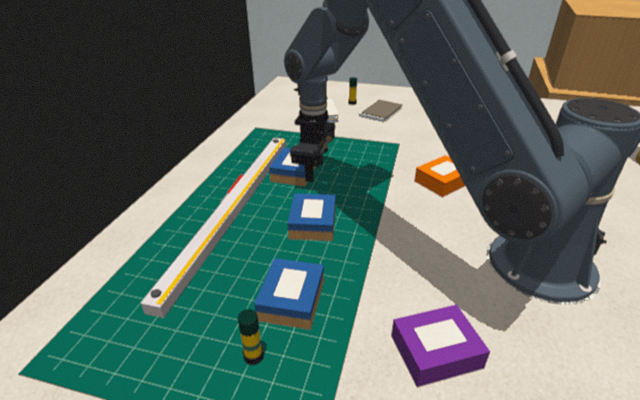

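The side view shows c square at (290,165), just short of the straightedge, with the neighbours untouched. I'll close the rest in 1 mm steps under force guard.

```bash
python3 - <<'E'
from arm import *
from vis import boxes
z=16; x,y=ctrl.read_position()[:2]; F=[]
for i in range(36):
    x+=1; ctrl.line_to([x,y,z],q(.0105),rate=20); f=-ctrl.read_wrist_force()[0]; F.append(round(float(f),1))
    if f>11: break
print(F,x,ctrl.read_position(),ctrl.read_torque(),ctrl.read_time_s())
print([boxes(snapshot(n))[-1] for n in("scene","side")])
E
```

```text
[6.7, 5.4, 5.1, 5.1, 5.0, 5.2, 5.0, 5.6, 5.7, 4.6, 5.1, 5.2, 5.2, 6.2, 5.3, 5.0, 4.9, 5.2, 5.0, 5.6, 5.3, 5.2, 5.0, 7.6, 10.0, 11.3] 585.5610687562594 [ 581.72100199 -221.48701301   16.02194498] [-0.60016271  1.79677976 -0.15447176] 21.45
[(646.8, -224.5, np.float64(0.005), 107, 123, 47.9), (641.1, -213.3, np.float64(0.019), 95, 119, 45.7)]
```

Steady 5.1 N sliding, then a clean rise at the straightedge. I'll seat it to about 18 N, release, look, and nudge b as a weight cross-check (there is time).

```bash
python3 - <<'E'
from arm import *
from vis import *
z=16; x,y=585.56,ctrl.read_position()[1]; F=[]
for i in range(8):
    x+=1; ctrl.line_to([x,y,z],q(.0105),rate=20); f=-ctrl.read_wrist_force()[0]; F.append(round(float(f),1))
    if f>18: break
print(F,x,ctrl.read_position())
ctrl.line_to([x-25,y,z],rate=60); ctrl.line_to([x-25,y,160],rate=200)
nudge(505,-6,.195,after=8)
ctrl.movep([400,150,220],q(0))
for n in("scene","side"):
    s=snapshot(n); print(boxes(s)); P=world(s)
    u,v=(250,225) if n=="scene" else (275,160)
    c=s["color"][v-45:v+45,u-60:u+60,::-1]; cv2.imwrite(f"pics/{n}2.png",cv2.resize(c,None,fx=6,fy=6,interpolation=cv2.INTER_CUBIC))
print(ctrl.read_time_s())
E
```

```text
[14.1, 16.5, 18.8] 588.56 [ 581.62879156 -221.41569133   16.0378164 ]
nudge 505 -6 hit 16.0 F [-0.9, 0.47, -1.17, 0.01, -0.35] t 27.6833
[(482.5, 229.5, np.float64(0.098), 110, 120, 47.9), (511.0, -9.4, np.float64(0.204), 109, 120, 48.0), (648.0, -224.7, np.float64(0.004), 109, 122, 47.9)]
[(474.3, 235.3, np.float64(0.064), 100, 123, 46.3), (504.5, -2.6, np.float64(0.199), 99, 123, 45.8), (638.7, -215.9, np.float64(-0.017), 124, 101, 45.3)]
29.7417
```

View pics/side2.png

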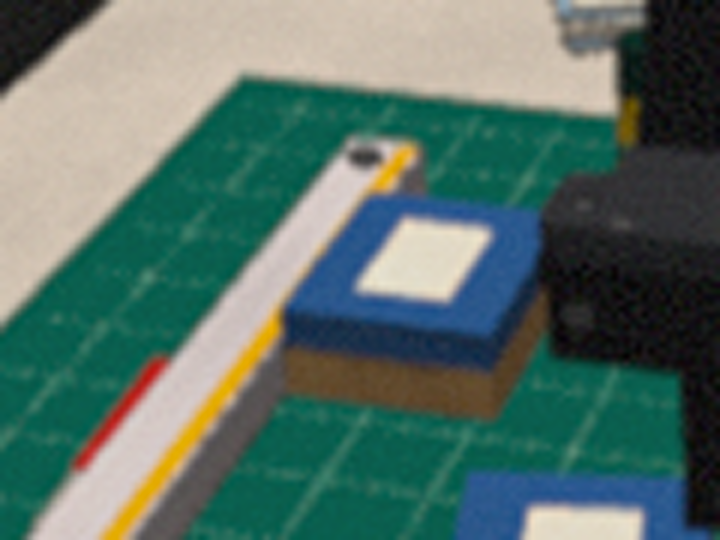

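View pics/scene2.png

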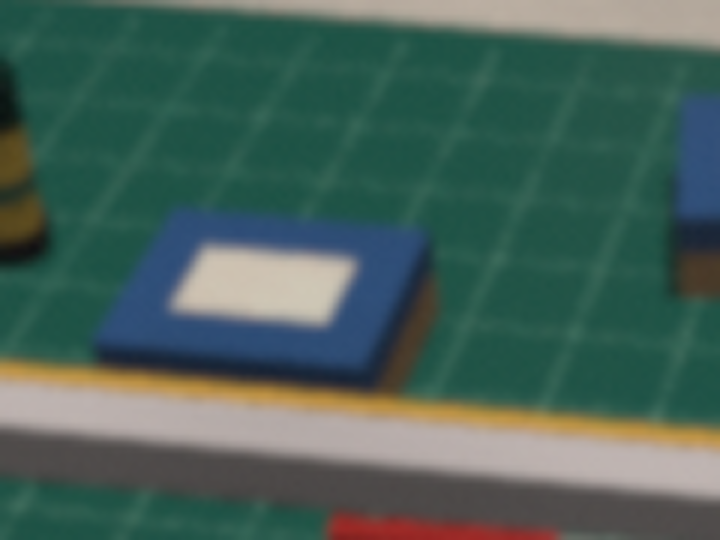

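The crops show c's long edge lying along the yellow stripe with no visible gap. The fingertips held at x=581.6 while the force rose from 11 to 19 N, so the box is seated. Box b moved about 3 mm with almost no force, so it is light. Handing in.

```bash
python3 -c "
from plant import order
print(order.job_done())"
```

```text
the job is handed in; nothing more can be done
None
```

Job handed in, verdict not shown: box_c is the full one (about 5 N sliding friction, against almost none for box_b; box_a not nudged) and looks flat against the straightedge, the gripper is clear, and box_b moved about 3 mm.

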